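# Check the plate gap of a cell with a taper blade

### The arm

A 6-joint arm with a two-finger parallel gripper is mounted at the origin on the work surface. World frame = base frame: x ahead of the robot, y to its left, z up, the work surface at z = 0. Lengths are in m, angles in rad, forces in N, time in s.
With the tool pointing down it reaches from about 0.35 to 0.775 m from the base axis. Payload 5.5 kg.
Tool frame: the origin (TCP) lies midway between the tips of the shut fingers; the grasp point (between the pads) lies grip_point_offset behind it (grip_point_offset is the distance from the TCP to the grasp point, in m); z points along the fingers, y is the direction in which the jaws open and shut (so a half turn about z gives the same grasp; the last joint's range is limited). The gripper opens to 85 mm and grips with 20 to 120 N. Pads are 22 mm wide; open, the fingers measure 114 mm over their backs; the gripper's body (76 mm by 85 mm) begins 54 mm behind the grasp point. The pads swing forward as they close: fully open they stand 13 mm farther back than shut.
Start: joints at [-1.46, 0.313, 0.046, 1.304, 0, 1.431], TCP at [0.143, -0.557, 0.231] pointing down, gripper open.
Joint ranges: [-2.76, 2.76], [-0.86, 1.69], [-1.03, 1.26], [-2.2, 2.34], [-1.47, 1.5], [-3.14, 3.14]. Speed limits (rad/s): [2.57, 2.57, 3.14, 3.14, 3.14, 3.14].

### API

Orientations are given as a unit quaternion [w, x, y, z].
In Python, from workcell import * gives the robot as it stands.
- The arm moves only by the tool send_rows, never from a script. Its argument "series" is one flat list of numbers, 7 for each row, row after row: the shift along the tool's x, y, z in cm, then the turn, a rotation vector about the tool's x, y, z in degrees, then the opening, from 0 (shut) to 1 (fully open). A call has 1 to 10 rows; each row is the pose to reach, as a shift and turn from the pose commanded when the call began, along the tool's axes at that moment; what a row does not reach only later rows make up. A row lasts 1/12 s, in which the tool goes at most 41.7 mm and 7.16 degrees, less where a joint would pass 70% of its speed; a pose out of reach is approached as far as the arm can. A call with a gripper value outside its range is refused whole. The fingers move at their own pace and stop on an object; "newtons" is the grip in N (left out, the last holds). Time passes only in rows, so rows that repeat a pose let the fingers close. It gives the time, the measured TCP pose, the force and the opening at its end, in the units of the state.
- get_state(): the state, without advancing time (a new reading comes with each control period).
- read_camera(name): name is "scene" or "top" or "wrist"; returns the picture (400x640x3 uint8, blue, green, red); there is no depth.
- camera_info(name): a dict with "K" (3x3 intrinsics, pixels), "xyz" and "attitude" of the camera in the world. Camera axes: x right, y down, z forward; pixel columns grow to the right and rows downward; lengths in m; the calibration is good to about 2 mm. A picture is of the moment at which its call begins: read the wrist's pose just before it. camera_info takes no time and is no camera call; for the wrist camera it gives the pose at the moment of the call.
- hand_in(): hands the job in, once; it reports no verdict.
Trained networks look in the newest picture that a camera, given by its name, has taken for a name from the list of things; names that differ only in an ending like _2 or _b are one class to them, and where a whole thing is asked for, a point or a joint stands for the part that bears it (a point fixed in the world has none). Each returns a list of dicts, best first, with "p" (0 to 1); they miss things now and then, are a little off and sometimes report something else, mostly with a low value. They report only what shows in the picture. A call takes as long as a camera call. They do not tell look-alikes from the thing itself.
- silhouettes(camera, label): "pixels" (400x640 bool, what is visible of it) and "box" ([left, top, width, height] in pixels, round what is visible of it).
The state is a dict: "clock": time; "joint_pos": joint angles; "qvel": joint speeds; "tau": joint torques, N m; "tcp_pos": TCP position; "orientation": TCP orientation; "wrist_force": force on the tool from outside, world axes, zero at the start; "ft_torque": the same for the moment, N m; "finger_gap": finger opening in m.
Only numpy, scipy, OpenCV 4.12 (cv2) and the standard library are available. Lean on these libraries where they do the work, as an engineer would, in place of code of your own. Each camera call takes 0.05 s, during which the arm holds its last target. There are 200 camera calls.

### The job

Swing the steel hasp right over, off its catch and clear of the gap between the cell's two plates, so that it stays open. Then take the taper blade (the flat rectangular handle) out of the gauge rack and slide it upright, narrow end down, between the two plates until it drags snugly, without forcing it. Finish while still holding the blade there, gripped at that depth; do not let go, and leave everything else where it stands.

Things in the scene. Friction and masses are not known exactly. Their poses are not given: they have to be found in the camera images.
- cell: Plate cell, fixed to the bench: a grey base 120 x 76 mm, 14 mm high, with two white side walls 110 mm long to 95 mm height. Origin: centre of its underside. Its x axis runs along the side walls and crosses the gap (it is the direction in which the plates face each other); y runs along the gap; z up. The gap runs straight down between the two upright steel plates (each 30 mm long along y) in the middle of the cell.
- lip_a (a point): Innermost line of the rounded top lip (4 mm radius) of the plate on the cell's -x side, at the middle of its length, 88 mm above the bench; axes as the cell's. The top of the lip is 4 mm higher and lies 4 mm outward, so the mouth is flared. The middle of the gap is half-way between lip_a and lip_b. Both plates hang on one carriage that slides freely (under 1 N) along the cell's x by several mm, so the pair centres itself on the blade.
- lip_b (a point): The same point on the plate on the +x side, at the same height. The gap between lip_a and lip_b is 3.2 to 5.5 mm and differs from run to run. This plate is sprung: it backs away when the blade spreads it. Below the lips the gap is wider, so the blade touches only the lips.
- fixed_plate: The plate on the cell's -x side that carries lip_a (origin on the bench below lip_a).
- pressure_plate: The sprung plate that carries lip_b (origin on the bench below lip_b). The blade meets drag where it is as thick as the gap, 12 to 35 mm in. Pressing it slowly on until the drag is 6 to 9 N pushes this plate back about 0.5 to 1.8 mm, which is right. Once the blade stops the upward force may fade, but the plates keep pinching it.
- floater: The sliding carriage that carries both plates (origin on the bench under it, axes as the cell's). lip_b rests 1.6 mm to the +x side of its origin; whatever more it reads is how far the blade has pushed the sprung plate back. About 2 N starts it, each further mm takes 3 N more, stop at 4 mm. Snug is 0.3 to 2.5 mm pushed back, above 3 mm is forced.
- hasp (a joint): Angle of the hasp, rad: 0 lying shut over the gap and its catch, 1.57 upright, 2.9 fully open, lying back nearly level towards the +y side of the cell with its crossbar 120 mm above the bench (carry the blade over it, or past it). It pivots loosely: let go below upright it falls shut, beyond upright it falls open and stays.
- hasp_bar (a point): Centre of the round crossbar at the free end of the hasp: 26 mm long along the cell's x, 12 mm in diameter, 102 mm above the bench when shut, and 42 mm to the cell's -y side of its middle, outside the side wall with nothing beneath it but the base's edge. It can be gripped from above on its two ends, fingers closing along the cell's x; it then turns between the fingers as the hasp swings.
- hasp_hinge (a point): Middle of the hasp's hinge axis (parallel to the cell's x), on the cell's +y side, 76 mm from the crossbar's centre and at the same height as the shut crossbar. The strap is 17 mm wide and 3 mm thick; it swings up and over towards +y.
- rack: White gauge rack, fixed: a block 56 x 130 mm, 75 mm high, with two slots 12 x 24 mm in its top, at 35 mm either side of its middle along its y axis. Origin: centre of its underside. The taper blade hangs in one slot and a spatula with a round wooden handle in the other.
- taper: The taper blade as a whole (90 g, more or less). Origin at the middle of the narrow end. z runs from the narrow end to the handle (up in the rack), x is the direction of its thickness, y of its width. Steel wedge 65 mm long, 20 mm wide, even taper from 2 mm thick at the narrow end to 8.5 mm (0.1 mm per mm), the same from both sides; above it a collar 20 x 32 x 4 mm which rests on the rack; above that the handle.
- taper_grip (a point): Centre of the taper blade's black flat handle, 94 mm above the narrow end (104 mm above the bench in the rack). The handle is 14 mm thick (x), 26 mm wide (y) and 50 mm tall (z); grip it across its thickness from above.
- taper_tip (a point): Middle of the narrow end of the taper blade.
- spatula: Spatula with a round wooden handle with a ball end, hanging in the other slot of the rack, top 124 mm above the bench; a bystander.
- stopper: Rubber stopper, 30 mm wide, 28 mm high, between cell and rack; a bystander.
- dish: White shallow dish, 72 mm wide, 14 mm high; a bystander.
- jar: Glass jar, 60 mm wide, 95 mm high; a bystander.
- bottle: Glass bottle with a red cap, 60 mm wide, 170 mm high; a bystander.
- flask: Conical flask, 68 mm wide, 90 mm high; a bystander.
- beaker: Glass beaker, 64 mm wide, 80 mm high; a bystander.
Not all that is in view belongs to the job. What is meant by the taper is not pink, and is the smaller of those in its own colour. What is shaped like the cell but green is not meant.

How it is judged:
By the outcome, as a careful person would: the job done as asked, in the order asked, and still so for the second after the job is handed in, while the arm keeps its last pose, push and grip.
It also fails if it takes over 58 s, if anything falls off the work surface, if the arm or the gripper's body presses on something with over 40 N, if the wrist force passes 120 N, or if a joint passes its speed limit or range.

## Working session

There is one attempt and no reset: what is moved stays moved. The work goes in short steps, Python scripts to look and compute and a tool call to move; the robot and the scene stay as the last step left them, time stands still between calls to the robot, and variables do not carry over. Pictures are saved under pics/ and viewed, about 8 in all and at most 12, crops included, and the job is handed in when it is done.

Besides the shell and the picture viewer there is one more tool, called after "Call:" as name(argument=value, ...), one argument or row to a line, values as JSON. send_rows: Moves the arm, as the interface text tells. Its arguments: {"type":"object","properties":{"series":{"type":"array"},"newtons":{"type":"number"}},"required":["series"]}

```bash
ls; mkdir -p pics
python3 - <<'E'
from workcell import *
import cv2,numpy as np
s=get_state(); print({k:np.round(v,3).tolist() for k,v in s.items()})
for c in ("scene","top"):
    im=read_camera(c); cv2.imwrite(f"pics/{c}0.png",im); i=camera_info(c); print(c,i)
    for n in ("cell","taper","rack","hasp","hasp_bar","taper_grip","spatula"):
        for d in silhouettes(c,n): print(c,n,round(d["p"],2),d["box"],[int(x.mean()) for x in np.nonzero(d["pixels"])[::-1]])
import workcell; print([n for n in dir(workcell) if n[0]!='_'])
E
```

```text
pics
{'clock': 0.0, 'joint_pos': [-1.46, 0.314, 0.045, 1.304, 0.0, 1.431], 'qvel': [-0.0, 0.001, -0.001, 0.0, 0.001, -0.001], 'tau': [-0.001, -48.062, 29.853, 0.019, -0.0, -0.0], 'tcp_pos': [0.143, -0.556, 0.23], 'orientation': [-0.001, 0.992, 0.125, 0.0], 'wrist_force': [-0.364, -0.151, 0.005], 'ft_torque': [-0.044, 0.049, -0.061], 'finger_gap': 0.085}
scene {'K': array([[382.18137703,   0.        , 316.06497943],
       [  0.        , 382.18137703, 197.98000351],
       [  0.        ,   0.        ,   1.        ]]), 'xyz': array([0.92601126, 0.61473085, 0.76025432]), 'attitude': array([-0.09571764,  0.23817538,  0.88861752, -0.38009146])}
scene cell 0.94 [249.1, 126.3, 39.4, 46.6] [266, 149]
scene cell 0.86 [270.6, 152.9, 47.0, 51.6] [293, 176]
scene cell 0.34 [284.1, 153.1, 14.4, 14.9] [292, 159]
scene cell 0.29 [289.2, 165.0, 2.6, 6.3] [291, 166]
scene taper 0.87 [404.1, 203.7, 41.4, 49.2] [424, 226]
scene taper 0.84 [467.7, 286.3, 36.9, 50.1] [487, 312]
scene taper 0.72 [365.0, 219.9, 11.4, 27.6] [372, 233]
scene rack 0.87 [354.2, 231.8, 61.2, 57.8] [381, 261]
scene hasp 0.64 [25
[... 835 characters left out ...]
top taper 0.9 [226.4, 263.7, 59.6, 25.4] [256, 276]
top taper 0.62 [159.2, 244.4, 34.6, 20.9] [173, 254]
top taper 0.52 [249.0, 206.2, 12.6, 11.1] [255, 211]
top rack 0.97 [222.8, 201.4, 47.1, 32.1] [246, 217]
top hasp 0.57 [360.5, 203.0, 24.5, 7.4] [374, 206]
top hasp 0.53 [411.9, 204.2, 27.9, 8.7] [426, 206]
top hasp_bar 0.62 [355.8, 203.5, 33.7, 8.4] [373, 207]
top hasp_bar 0.45 [412.1, 199.3, 29.0, 9.8] [426, 206]
top taper_grip 0.8 [227.4, 267.8, 55.1, 22.7] [256, 276]
top taper_grip 0.63 [163.1, 244.3, 31.6, 22.1] [175, 255]
top taper_grip 0.39 [248.5, 205.4, 14.4, 12.5] [256, 211]
['MotionError', 'camera_info', 'get_state', 'grip_point_offset', 'hand_in', 'read_camera', 'silhouettes']
```

Run:
```python
import cv2,numpy as np
a=cv2.imread("pics/top0.png")[150:310,130:470]; b=cv2.imread("pics/scene0.png")[100:350,230:530]
a=cv2.resize(a,None,fx=2.3,fy=2.3,interpolation=2); cv2.imwrite("pics/t1.png",a)
cv2.imwrite("pics/s1.png",cv2.resize(b,None,fx=2.4,fy=2.4,interpolation=2))
```

```text
(no output)
```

View pics/t1.png

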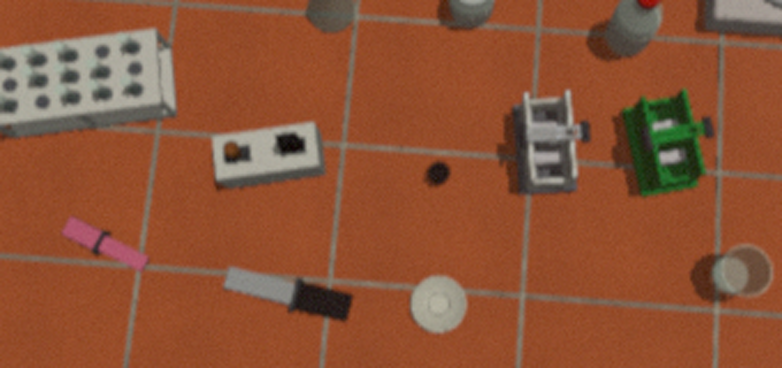

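View pics/s1.png

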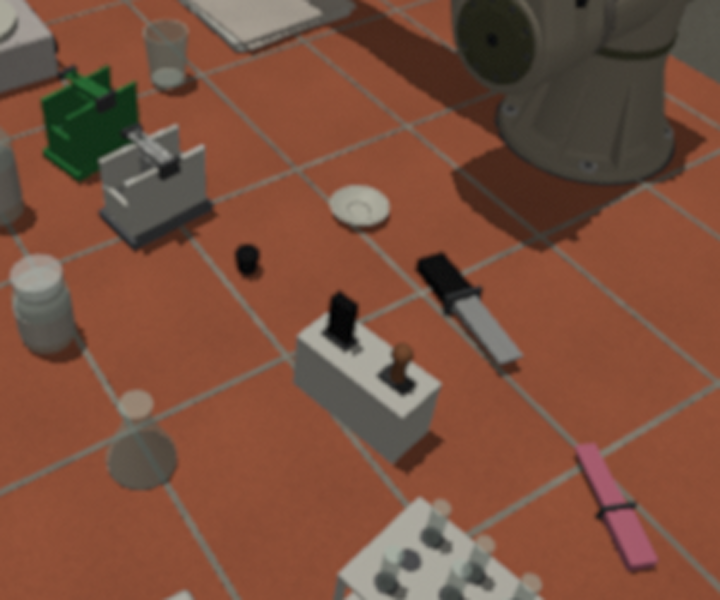

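The meant taper is the black flat handle standing in the rack, at top px (255,211) and scene px (372,233). The larger black blade on the bench at top (256,276) and the pink one at top (173,254) are look-alikes. The meant cell is the white one at top (367,212). The green one at top (419,211) is not meant. Next I'll work out positions.

```bash
cat > h.py <<'E'
from workcell import *
import cv2,numpy as np
from scipy.spatial.transform import Rotation as R
def rot(q): return R.from_quat([q[1],q[2],q[3],q[0]])
def ray(c,px,info=None):
    i=info or camera_info(c); d=np.linalg.inv(i["K"])@[px[0],px[1],1.]
    return np.array(i["xyz"]),rot(i["attitude"]).apply(d)
def onz(c,px,z,info=None):
    o,d=ray(c,px,info); return o+d*(z-o[2])/d[2]
def proj(c,P,info=None):
    i=info or camera_info(c); p=i["K"]@rot(i["attitude"]).inv().apply(np.array(P)-i["xyz"]); return p[:2]/p[2]
def tri(l):
    A=np.zeros((3,3));b=np.zeros(3)
    for o,d in l:
        d=d/np.linalg.norm(d);M=np.eye(3)-np.outer(d,d);A+=M;b+=M@o
    return np.linalg.solve(A,b)
E
python3 - <<'E'
from h import *
f=lambda x,y:(130+x/2.3,150+y/2.3)
g=lambda x,y:(230+x/2.4,100+y/2.4)
P=lambda n,v:print(n,np.round(v,3))
for n,x,y,z in [("dark",585,130,.1),("strapL",533,130,.1),("wallTL",525,95,.095),("wallBL",528,187,.095),("wallTR",570,93,.095),("wallBR",576,187,.095),
 ("rackTL",213,138,.075),("rackTR",318,124,.075),("rackBR",322,168,.075),("rackBL",217,180,.075),("handle",291,143,.125),("spat",231,150,.12),("stopper",437,173,.02)]:
    P(n,onz("top",f(x,y),z))
for n,x,y,z in [("dark",165,163,.1),("strapfar",130,133,.1),("handle top",343,300,.129),("stop",248,258,.014)]: P("s "+n,onz("scene",g(x,y),z))
s=get_state(); print(rot(s["orientation"]).as_matrix().round(3)); print(camera_info("wrist"),grip_point_offset)
print(rot(s["orientation"]).inv().apply(np.array(camera_info("wrist")["xyz"])-s["tcp_pos"]),(rot(s["orientation"]).inv()*rot(camera_info("wrist")["attitude"])).as_matrix().round(3))
E
```

```text
dark [ 0.581 -0.186  0.1  ]
strapL [ 0.576 -0.122  0.1  ]
wallTL [ 0.621 -0.11   0.095]
wallBL [ 0.505 -0.12   0.095]
wallTR [ 0.628 -0.166  0.095]
wallBR [ 0.51  -0.179  0.095]
rackTL [0.541 0.279 0.075]
rackTR [0.569 0.148 0.075]
rackBR [0.513 0.137 0.075]
rackBL [0.489 0.267 0.075]
handle [0.533 0.171 0.125]
spat [0.52  0.244 0.12 ]
stopper [ 0.527 -0.006  0.02 ]
s dark [ 0.573 -0.112  0.1  ]
s strapfar [ 0.583 -0.182  0.1  ]
s handle top [0.54  0.18  0.129]
s stop [ 0.526 -0.007  0.014]
[[ 0.969  0.248  0.   ]
 [ 0.248 -0.969 -0.   ]
 [ 0.     0.    -1.   ]]
{'K': array([[343.75326593,   0.        , 318.72404328],
       [  0.        , 343.75326593, 198.24982014],
       [  0.        ,   0.        ,   1.        ]]), 'xyz': array([ 0.21239626, -0.53904691,  0.37430054]), 'attitude': array([ 0.11226598,  0.7819917 , -0.60696359, -0.08649003])} 0.0187
[ 7.19784021e-02 -1.22346780e-04 -1.42956543e-01] [[ 0.    -0.96  -0.281]
 [ 1.    -0.     0.001]
 [-0.001 -0.281  0.96 ]]
```

Call:
send_rows(
  series=[3, -1.7, -0.2, 0, 0, -5, 1, 6.4, -3.6, -0.5, 0, 0, -11, 1, 10, -5.6, -0.8, 0, 0, -18, 1, 13.6, -7.6, -1, 0, 0, -25, 1, 17.2, -9.6, -1.2, 0, 0, -32, 1, 20.8, -11.6, -1.5, 0, 0, -39, 0.6, 24.4, -13.6, -1.8, 0, 0, -46, 0.6, 28, -15.6, -2, 0, 0, -53, 0.6, 31.6, -17.6, -2.2, 0, 0, -60, 0.6, 35.2, -19.6, -2.5, 0, 0, -67, 0.6],
)

```text
clock: 1.63
tcp_pos: [0.4362, -0.2781, 0.2566]
orientation: [0.0, 0.756, 0.654, -0.0]
wrist_force: [0.3, -1.4, -0.3]
finger_gap: 0.0509
```

Call:
send_rows(
  series=[3, 2.3, 0, 0, 0, -4, 0.6, 6, 4.6, 0, 0, 0, -8, 0.6, 9, 7, 0, 0, 0, -12, 0.6, 12, 9.4, 0, 0, 0, -14, 0.6, 14, 11, 0, 0, 0, -14, 0.6, 14.6, 11.4, 0, 0, 0, -14, 0.6, 14.6, 11.4, 0, 0, 0, -14, 0.6],
)

```text
clock: 2.22
tcp_pos: [0.5707, -0.1509, 0.2558]
orientation: [-0.0, 0.672, 0.741, -0.0]
wrist_force: [0.5, 0.4, -0.3]
finger_gap: 0.0511
```

```bash
cat > look.py <<'E'
from h import *
import sys,pickle
def look(tag,names):
    s=get_state(); i=camera_info("wrist"); im=read_camera("wrist")
    r=[(n,d["p"],d["box"],d["pixels"]) for n in names for d in silhouettes("wrist",n)]
    pickle.dump((s,i,im,r),open(tag+".pkl","wb")); cv2.imwrite(f"pics/{tag}.png",im)
    print(np.round(s["tcp_pos"],4),"yaw",np.degrees(np.arctan2(*rot(s["orientation"]).as_matrix()[1::-1,0])).round(2),s["clock"])
    for n,p,b,m in r:
        ys,xs=np.nonzero(m); rc=cv2.minAreaRect(np.c_[xs,ys].astype(np.float32)); print(n,round(p,2),np.round(b),"minrect",[np.round(v,1) for v in rc])
    return s,i,im,r
E
python3 - <<'E'
from look import *
look("w1",["hasp_bar","hasp","cell","lip_a","lip_b","fixed_plate","pressure_plate","hasp_hinge"])
E
```

```text
[ 0.5707 -0.1509  0.2558] yaw 95.56 2.2167
hasp_bar 0.89 [312. 137.  27.  88.] minrect [array([326., 181.]), array([86., 26.]), np.float64(90.0)]
hasp_bar 0.81 [308. 296.  34.  71.] minrect [array([324.2, 329.8]), array([66.2, 25.4]), np.float64(84.8)]
hasp 0.95 [311. 134.  29.  95.] minrect [array([326., 181.]), array([86., 28.]), np.float64(90.0)]
hasp 0.67 [308. 294.  34.  73.] minrect [array([322.4, 329.4]), array([67.1, 26. ]), np.float64(80.5)]
cell 0.72 [261. 237. 120. 128.] minrect [array([318.5, 304.5]), array([117.2, 109.2]), np.float64(81.2)]
cell 0.68 [262. 117. 127. 105.] minrect [array([325.2, 172.1]), array([102.2, 124.2]), np.float64(87.8)]
cell 0.53 [481.  27. 116.  73.] minrect [array([539.3,  64.8]), array([ 67. , 119.5]), np.float64(79.7)]
lip_a 0.76 [296. 146.  21.  36.] minrect [array([304.3, 165.2]), array([37.8, 17.3]), np.float64(82.2)]
lip_a 0.49 [296. 297.  14.  20.] minrect [array([303.6, 306. ]), array([13.9, 11.8]), np.float64(78.7)]
lip_b 0.76 [296. 146.  21.  36.] minrect [array([304.3, 165.2]), array([37.8, 17.3]), np.float64(82.2)]
lip_b 0.49 [296. 297.  14.  20.] minrect [array([303.6, 306. ]), array([13.9, 11.8]), np.float64(78.7)]
fixed_plate 0.86 [297. 145.  22.  45.] minrect [array([306., 166.]), array([42., 20.]), np.float64(90.0)]
fixed_plate 0.29 [423. 230.  94.  78.] minrect [array([465. , 274.5]), array([106.8,  60.1]), np.float64(45.0)]
pressure_plate 0.4 [326. 298.   8.  22.] minrect [array([328.6, 308. ]), array([22.2,  4.3]), np.float64(86.2)]
pressure_plate 0.26 [312. 136.  28.  90.] minrect [array([326. , 180.5]), array([87., 28.]), np.float64(90.0)]
hasp_hinge 0.88 [262. 118. 126. 104.] minrect [array([325.3, 172. ]), array([102.3, 124.2]), np.float64(87.6)]
hasp_hinge 0.87 [264. 240. 112. 124.] minrect [array([318.6, 304.4]), array([117.1, 109.2]), np.float64(81.2)]
```

View pics/w1.png

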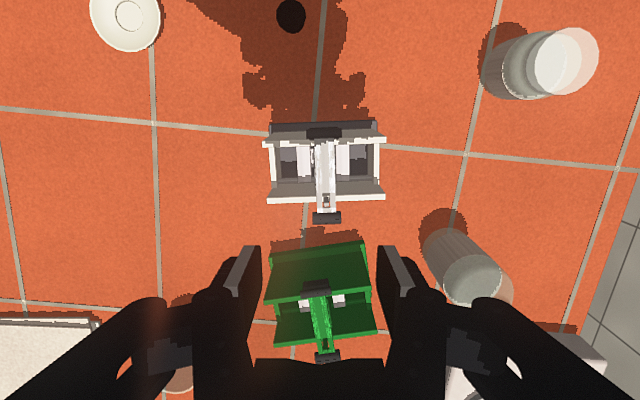

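Run:
```python
from h import *
import pickle
s,i,im,r=pickle.load(open("w1.pkl","rb"))
g=im.max(2)
for n,(x0,x1,y0,y1) in {"bar":(305,347,205,228),"hinge":(300,350,122,142)}.items():
    m=np.zeros(g.shape,np.uint8); m[y0:y1,x0:x1]=g[y0:y1,x0:x1]<80
    k,l,st,c=cv2.connectedComponentsWithStats(m); j=1+st[1:,4].argmax()
    ys,xs=np.nonzero(l==j); rc=cv2.minAreaRect(np.c_[xs,ys].astype(np.float32))
    print(n,st[j],c[j],rc); 
    for z in (.102,.106): print(onz("wrist",c[j],z,i).round(4))
for n,p,z in [("wF L",(267,199.5),.095),("wF R",(385,195.5),.095),("wB L",(262,141),.095),("wB R",(386,138),.095)]: print(n,onz("wrist",p,z,i).round(4))
cv2.imwrite("pics/w1c.png",cv2.resize(im[110:230,250:400],None,fx=5,fy=5,interpolation=cv2.INTER_CUBIC))
```

```text
bar [313 211  28  12 130] [329.74615385 215.06923077] ((326.5, 216.5), (11.0, 27.0), 90.0)
[ 0.5844 -0.1812  0.102 ]
[ 0.5842 -0.1798  0.106 ]
hinge [300 122  50  18 698] [323.57449857 129.11318052] ((324.5, 130.5), (17.0, 49.0), 90.0)
[ 0.571  -0.1049  0.102 ]
[ 0.5709 -0.1046  0.106 ]
wF L [ 0.5257 -0.1741  0.095 ]
wF R [ 0.6334 -0.1597  0.095 ]
wB L [ 0.5184 -0.121   0.095 ]
wB R [ 0.6264 -0.1078  0.095 ]
```

View pics/w1c.png

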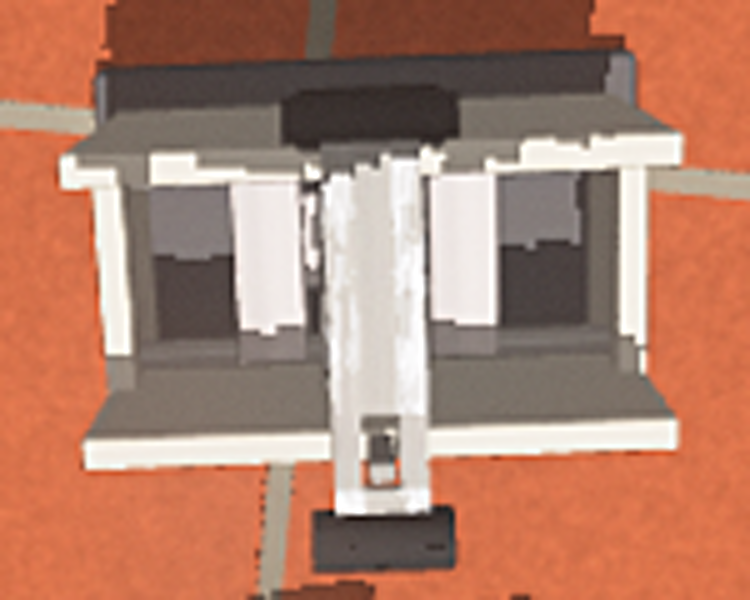

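Run:
```python
from h import *
import pickle
s,i,im,r=pickle.load(open("w1.pkl","rb"))
b=onz("wrist",(326.9,217.9),.103,i); h=onz("wrist",(324.2,133.3),.102,i)
e1=onz("wrist",(250+313/5,217.9),.105,i);e2=onz("wrist",(250+456/5,217.9),.105,i)
wf=[onz("wrist",(250+x/5,110+y/5),.095,i) for x,y in [(85,467),(678,447),(60,185),(683,165)]]
print(b,h,"len",np.linalg.norm(e2-e1),"dist",np.linalg.norm(h-b),"walls",np.round(wf,4))
print([np.degrees(np.arctan2(*(q-p)[1::-1])) for p,q in [(wf[0],wf[1]),(wf[2],wf[3]),(e1,e2),(b,h)]])
c=(sum(wf))/4;print(c)
print("tool delta to bar",rot(s["orientation"]).inv().apply(b-s["tcp_pos"])*100)
```

```text
[ 0.58205844 -0.18379325  0.103     ] [ 0.57191308 -0.10835319  0.102     ] len 0.025901919132812392 dist 0.07612575715965424 walls [[ 0.5259 -0.1778  0.095 ]
 [ 0.6345 -0.1634  0.095 ]
 [ 0.5187 -0.1262  0.095 ]
 [ 0.6276 -0.1121  0.095 ]]
[np.float64(7.586178039476463), np.float64(7.396710688685191), np.float64(5.568813708241114), np.float64(97.659318002592)]
[ 0.57666249 -0.14488637  0.095     ]
tool delta to bar [-3.384992    0.81648637 15.28063919]
```

Call:
send_rows(
  series=[-2, 0.4, 3, 0, 0, -1, 0.6, -3.6, 0.8, 6, 0, 0, -2, 0.6, -3.6, 0.8, 9.5, 0, 0, -2, 0.6, -3.6, 0.8, 12.5, 0, 0, -2, 0.6, -3.6, 0.8, 15, 0, 0, -2, 0.6, -3.6, 0.8, 16.4, 0, 0, -2, 0.6, -3.6, 0.8, 16.7, 0, 0, -2, 0.6, -3.6, 0.8, 16.7, 0, 0, -2, 0.6],
)

```text
clock: 3.33
tcp_pos: [0.58, -0.1877, 0.0882]
orientation: [-0.001, 0.66, 0.751, -0.0]
wrist_force: [0.2, -0.2, 0.7]
finger_gap: 0.0512
```

Call:
send_rows(
  newtons=35,
  series=[0, 0, 0, 0, 0, 0, 0.4, 0, 0, 0, 0, 0, 0, 0.2, 0, 0, 0, 0, 0, 0, 0.2, 0, 0, 0, 0, 0, 0, 0.2, 0, 0, 0, 0, 0, 0, 0.2, 0, 0, 0, 0, 0, 0, 0.2],
)

```text
clock: 3.83
tcp_pos: [0.5816, -0.1884, 0.0912]
orientation: [0.001, 0.66, 0.751, -0.0]
wrist_force: [-3.3, -1.1, 7.1]
finger_gap: 0.0248
```

Run:
```python
from h import *
s=get_state(); print({k:np.round(v,3).tolist() for k,v in s.items() if k in("clock","tcp_pos","wrist_force","finger_gap","joint_pos")})
im=read_camera("wrist"); cv2.imwrite("pics/w2.png",im[160:400,120:520])
```

```text
{'clock': 3.833, 'joint_pos': [-0.444, 0.453, -0.099, 1.016, -0.001, 0.998], 'tcp_pos': [0.582, -0.188, 0.091], 'wrist_force': [-3.292, -1.051, 7.12], 'finger_gap': 0.025}
```

View pics/w2.png

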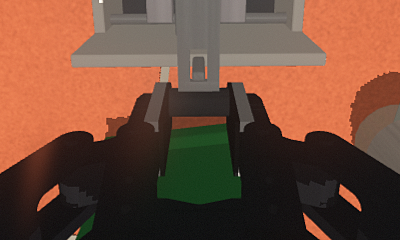

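Call:
send_rows(
  series=[0.04, 0, -0.8, 0, 0, 0, 0.2, 0.17, 0, -1.6, 0, 0, 0, 0.2, 0.4, 0, -2.35, 0, 0, 0, 0.2, 0.66, 0, -3.1, 0, 0, 0, 0.2, 1.45, 0, -4.5, 0, 0, 0, 0.2, 2.5, 0, -5.65, 0, 0, 0, 0.2, 3.8, 0, -6.6, 0, 0, 0, 0.2, 5.25, 0, -7.2, 0, 0, 0, 0.2, 6.8, 0, -7.55, 0, 0, 0, 0.2, 8.4, 0, -7.55, 0, 0, 0, 0.2],
)

```text
clock: 4.72
tcp_pos: [0.5703, -0.1042, 0.1679]
orientation: [0.002, 0.66, 0.751, -0.001]
wrist_force: [-2.6, -3.8, 7.5]
finger_gap: 0.0247
```

Call:
send_rows(
  series=[1.5, 0, 0.35, 0, 0, 0, 0.2, 3, 0, 1, 0, 0, 0, 0.2, 4.2, 0, 1.9, 0, 0, 0, 0.2, 5.1, 0, 3, 0, 0, 0, 0.2, 5.1, 0, 3, 0, 0, 0, 0.2],
)

```text
clock: 5.13
tcp_pos: [0.5625, -0.0475, 0.1362]
orientation: [-0.002, 0.658, 0.753, 0.003]
wrist_force: [-3.7, 10.5, 14.0]
finger_gap: 0.0249
```

Call:
send_rows(
  series=[0, 0, 0, 0, 0, 0, 0.6, 0, 0, 0, 0, 0, 0, 0.6, 0, 0, 0, 0, 0, 0, 0.6, 0, 0, -2, 0, 0, 0, 0.6, 0, 0, -5, 0, 0, 0, 0.6, -2, 0, -8, 0, 0, 0, 0.6, -5, 0, -10, 0, 0, 0, 0.6, -8, 0, -10, 0, 0, 0, 0.6, -10, 0, -10, 0, 0, 0, 0.6, -10, 0, -10, 0, 0, 0, 0.6],
)

```text
clock: 5.97
tcp_pos: [0.5771, -0.1569, 0.2349]
orientation: [0.001, 0.662, 0.75, -0.0]
wrist_force: [-0.9, 0.6, 0.5]
finger_gap: 0.0511
```

Run:
```python
from look import *
s,i,im,r=look("w3",["lip_a","lip_b","hasp_bar","cell"])
c=proj("wrist",[.5766,-.142,.09],i).round().astype(int); print(c)
np.save("w3c.npy",c); x,y=c[0]-75,c[1]-60; print("crop origin",x,y)
cv2.imwrite("pics/w3c.png",cv2.resize(im[max(y,0):y+120,x:x+150],None,fx=5,fy=5,interpolation=cv2.INTER_CUBIC))
```

```text
[ 0.5771 -0.1569  0.2349] yaw 97.11 5.9667
lip_a 0.88 [291. 139.  28.  49.] minrect [array([302. , 164.5]), array([47., 26.]), np.float64(90.0)]
lip_a 0.83 [316. 144.  16.  47.] minrect [array([325.2, 165. ]), array([11.4, 46.1]), np.float64(1.7)]
lip_a 0.63 [289. 304.  11.  15.] minrect [array([293. , 311.5]), array([11., 10.]), np.float64(90.0)]
lip_a 0.51 [314. 301.  10.  27.] minrect [array([319. , 315.5]), array([27.,  6.]), np.float64(90.0)]
lip_b 0.88 [291. 139.  28.  49.] minrect [array([302. , 164.5]), array([47., 26.]), np.float64(90.0)]
lip_b 0.83 [316. 144.  16.  47.] minrect [array([325.2, 165. ]), array([11.4, 46.1]), np.float64(1.7)]
lip_b 0.63 [289. 304.  11.  15.] minrect [array([293. , 311.5]), array([11., 10.]), np.float64(90.0)]
lip_b 0.51 [314. 301.  10.  27.] minrect [array([319. , 315.5]), array([27.,  6.]), np.float64(90.0)]
hasp_bar 0.71 [297.   8.  43. 118.] minrect [array([316.5,  66. ]), array([116.,  39.]), np.float64(90.0)]
hasp_bar 0.71 [299. 304.  29.  63.] minrect [array([311.4, 333.1]), array([63.3, 19.5]), np.float64(77.7)]
cell 0.92 [255. 242. 118. 122.] minrect [array([310.8, 305.2]), array([118.7, 112. ]), np.float64(84.7)]
cell 0.67 [252.   8. 137. 197.] minrect [array([318. , 107.5]), array([197., 134.]), np.float64(90.0)]
cell 0.58 [317. 145.  13.  46.] minrect [array([325.5, 164.5]), array([43., 11.]), np.float64(90.0)]
[319 167]
crop origin 244 107
```

View pics/w3c.png

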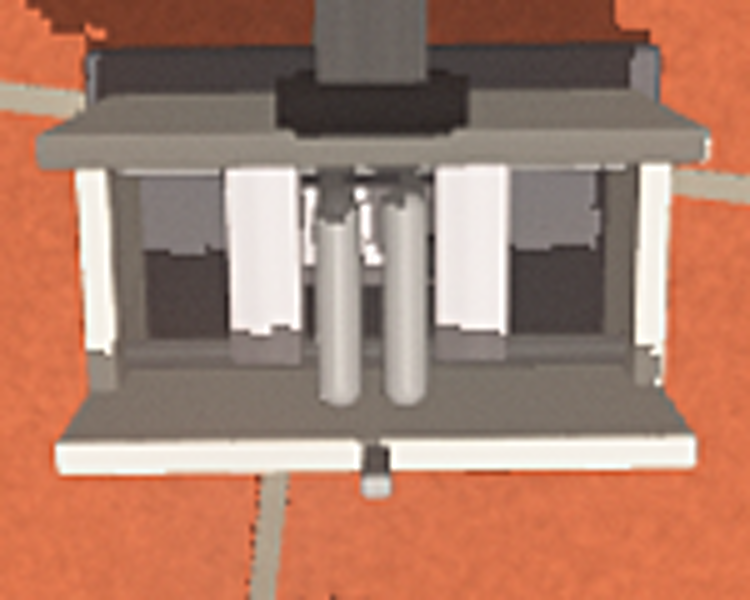

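Call:
send_rows(
  series=[2.5, 0, -1, 0, 0, 0, 0.6, 6, 0, -2, 0, 0, 0, 0.6, 10, 0, -2, 0, 0, 0, 0.6, 14, 0, -2, 0, 0, 0, 0.6, 18, 0, -2, 0, 0, 0, 0.6, 22, 0, -2, 0, 0, 0, 0.6, 26, 0, -2, 0, 0, -2, 0.6, 30, 0, -2, 0, 0, -4, 0.6, 32.5, 0.1, -2, 0, 0, -4, 0.6, 33.5, 0.2, -2, 0, 0, -4, 0.6],
)

```text
clock: 7.05
tcp_pos: [0.5336, 0.1841, 0.2549]
orientation: [-0.0, 0.631, 0.776, 0.0]
wrist_force: [-0.4, 0.3, -0.5]
finger_gap: 0.0511
```

Call:
send_rows(
  series=[0, 0, 0, 0, 0, 0, 0.6, 0, 0, 0, 0, 0, 0, 0.6],
)

```text
clock: 7.22
tcp_pos: [0.5351, 0.18, 0.2546]
orientation: [0.0, 0.633, 0.774, -0.0]
wrist_force: [0.3, -0.1, 0.4]
finger_gap: 0.0513
```

Run:
```python
from look import *
s,i,im,r=look("w4",["taper_grip","rack","taper"])
c=proj("wrist",[.535,.175,.1],i).round().astype(int); x,y=max(c[0]-80,0),max(c[1]-70,0); print("crop origin",x,y)
cv2.imwrite("pics/w4c.png",cv2.resize(im[y:y+120,x:x+160],None,fx=5,fy=5,interpolation=cv2.INTER_CUBIC))
_,i3,_,_=pickle.load(open("w3.pkl","rb"))
f=lambda x,y,z:onz("wrist",(244+x/5,107+y/5),z,i3)
e=f(372.5,400,.090); yc=np.array([-.1305,.9914,0]); print("gap end",e,"mid",e+.015*yc)
print("gap",f(385,380,.09)-f(360,380,.09),"widths",f(427,380,.092)-f(318,380,.092),"catch",f(376,487,.09), "top end", f(372.5,190,.09))
```

```text
[0.5351 0.18   0.2546] yaw 101.48 7.2167
taper_grip 0.75 [446. 365.  35.  35.] minrect [array([459.6, 386.1]), array([45.7, 21.2]), np.float64(54.9)]
taper_grip 0.67 [313. 158.  20.  50.] minrect [array([323. , 183.5]), array([45., 20.]), np.float64(90.0)]
taper_grip 0.66 [134.  61.  56. 147.] minrect [array([163.2, 133.1]), array([ 49.3, 144.9]), np.float64(19.4)]
taper_grip 0.24 [459. 188.  88.  69.] minrect [array([504.8, 219.2]), array([90.2, 56. ]), np.float64(18.8)]
rack 0.71 [291.  65.  62. 146.] minrect [array([323.4, 135.6]), array([141.9,  64.3]), np.float64(88.7)]
taper 0.64 [133.  59.  57. 146.] minrect [array([164.2, 133.5]), array([ 49.2, 144.5]), np.float64(20.2)]
taper 0.63 [314. 160.  20.  47.] minrect [array([323. , 183.5]), array([45., 22.]), np.float64(90.0)]
crop origin 237 116
gap end [ 0.57811642 -0.15980069  0.09      ] mid [ 0.57615892 -0.14492969  0.09      ]
gap [0.0042734  0.00053227 0.        ] widths [0.0185025  0.00230454 0.        ] catch [ 0.58067401 -0.17536454  0.09      ] top end [ 0.57364286 -0.12388925  0.09      ]
```

View pics/w4c.png

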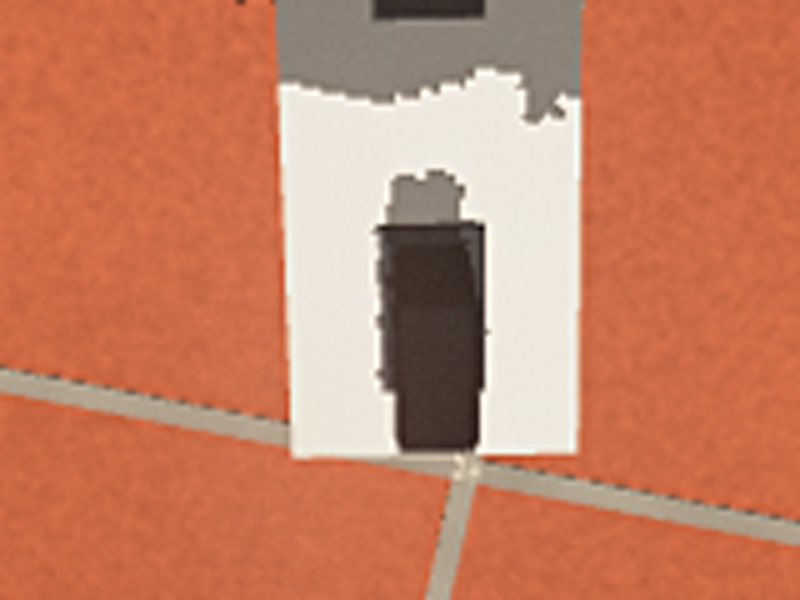

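Run:
```python
from look import *
s,i,im,r=pickle.load(open("w4.pkl","rb"))
f=lambda x,y,z:onz("wrist",(237+x/5,116+y/5),z,i)
F=f(437,450,.129);B=f(437,303,.129)
u=np.array([np.cos(np.radians(102)),np.sin(np.radians(102)),0])
print("top face front",F,"ctr",F+.013*u,(F+B)/2,"len",np.linalg.norm(F-B),"collar",f(431,300,.079),f(378,300,.079),f(485,300,.079))
rk=[f(292,457,.075),f(578,452,.075)]; print("rack",rk, "slot est", (rk[0]+rk[1])/2+.030*u)
for P in (F+.013*u,(rk[0]+rk[1])/2+.030*u): print(rot(s["orientation"]).inv().apply(np.array([*P[:2],.0853])-s["tcp_pos"])*100)
print(np.degrees(np.arctan2(*(rk[1]-rk[0])[1::-1])))
```

```text
top face front [0.54304678 0.16734775 0.129     ] ctr [0.54034393 0.18006367 0.129     ] [0.54053529 0.17941969 0.129     ] len 0.02466084296890897 collar [0.53984955 0.18089633 0.079     ] [0.53000387 0.17889459 0.079     ] [0.54988067 0.18293578 0.079     ]
rack [array([0.51964272, 0.14356528, 0.075     ]), array([0.57465845, 0.15580913, 0.075     ])] slot est [0.54091323 0.17903163 0.075     ]
[-0.08563566  0.52320686 16.93481396]
[-0.19810635  0.55845483 16.93487787]
12.546808120491999
```

Call:
send_rows(
  series=[-0.1, 0.5, 3, 0, 0, -1, 0.6, -0.1, 0.5, 6.5, 0, 0, -1, 0.6, -0.1, 0.5, 10, 0, 0, -1, 0.5, -0.1, 0.5, 13, 0, 0, -1, 0.5, -0.1, 0.5, 15, 0, 0, -1, 0.5, -0.1, 0.5, 16.3, 0, 0, -1, 0.5, -0.1, 0.5, 16.7, 0, 0, -1, 0.5, -0.1, 0.5, 16.7, 0, 0, -1, 0.5, -0.1, 0.5, 16.7, 0, 0, -1, 0.5],
)

```text
clock: 8.17
tcp_pos: [0.5413, 0.1788, 0.0885]
orientation: [0.0, 0.627, 0.779, 0.0]
wrist_force: [0.4, 0.4, 0.4]
finger_gap: 0.043
```

Call:
send_rows(
  newtons=70,
  series=[0, 0, 0, 0, 0, 0, 0.3, 0, 0, 0, 0, 0, 0, 0.2, 0, 0, 0, 0, 0, 0, 0.1, 0, 0, 0, 0, 0, 0, 0.05, 0, 0, 0, 0, 0, 0, 0.05, 0, 0, 0, 0, 0, 0, 0.05, 0, 0, 0, 0, 0, 0, 0.05],
)

```text
clock: 8.75
tcp_pos: [0.5414, 0.1795, 0.0892]
orientation: [0.001, 0.627, 0.779, 0.001]
wrist_force: [-1.7, -1.6, 6.4]
finger_gap: 0.0131
```

Call:
send_rows(
  series=[0, 0, -0.5, 0, 0, 0, 0.05, 0, 0, -1.5, 0, 0, 0, 0.05, 0, 0, -3, 0, 0, 0, 0.05, 0, 0, -5, 0, 0, 0, 0.05, 0, 0, -7, 0, 0, 0, 0.05, 0, 0, -9.5, 0, 0, 0, 0.05, 0, 0, -12, 0, 0, 0, 0.05, 0, 0, -13.5, 0, 0, 0, 0.05, 0, 0, -14, 0, 0, 0, 0.05, 0, 0, -14, 0, 0, 0, 0.05],
)

```text
clock: 9.58
tcp_pos: [0.5415, 0.1798, 0.2298]
orientation: [0.001, 0.627, 0.779, 0.001]
wrist_force: [-0.9, 0.8, -0.8]
finger_gap: 0.0133
```

Run:
```python
from look import *
s,i,im,r=look("w5",["taper","taper_grip"])
print(s["wrist_force"],s["ft_torque"],s["finger_gap"])
M=rot(s["orientation"]); t=s["tcp_pos"]
print("pred tip px",proj("wrist",t+M.apply([0,0,.0792]),i))
u=np.array([-.1271,.9919,0]); v=M.inv().apply(np.array([.5763,-.144,0.2292])-t); print("to gap",v*100)
cv2.imwrite("pics/w5.png",im[100:400,120:520])
sc=read_camera("scene"); cv2.imwrite("pics/s5.png",sc)
```

```text
[0.5415 0.1798 0.2298] yaw 102.38 9.5833
taper 0.94 [115.  52.  64. 158.] minrect [array([146.7, 131.4]), array([ 53.3, 155.2]), np.float64(19.7)]
taper 0.71 [298. 196.  45. 147.] minrect [array([318.5, 268. ]), array([146.,  41.]), np.float64(90.0)]
taper_grip 0.88 [300. 191.  41. 150.] minrect [array([318.5, 267.5]), array([147.,  41.]), np.float64(90.0)]
taper_grip 0.71 [112.  53.  66. 157.] minrect [array([146.5, 131.8]), array([ 53.8, 155.8]), np.float64(20.7)]
[-0.87119789  0.76544661 -0.81818068] [-0.01154127 -0.0230262   0.02857377] 0.013325124741960473
pred tip px [317.68558745 207.15488808]
to gap [-32.37342088  -3.54833446   0.04938631]
```

View pics/w5.png

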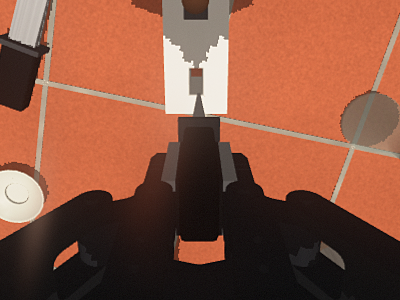

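Call:
send_rows(
  series=[-1.5, -0.1, 0, 0, 0, 0.5, 0.05, -4, -0.4, 0, 0, 0, 1, 0.05, -7.5, -0.8, 0, 0, 0, 1.5, 0.05, -11, -1.2, 0, 0, 0, 2, 0.05, -15, -1.6, 0, 0, 0, 2.5, 0.05, -19, -2, 0, 0, 0, 3, 0.05, -22.5, -2.4, 0, 0, 0, 3.5, 0.05, -26, -2.8, 0, 0, 0, 4, 0.05, -29, -3.2, 0, 0, 0, 4.5, 0.05, -31, -3.4, 0, 0, 0, 5, 0.05],
)

```text
clock: 10.62
tcp_pos: [0.5731, -0.1335, 0.2261]
orientation: [-0.001, 0.661, 0.75, -0.001]
wrist_force: [0.9, 0.5, -0.6]
finger_gap: 0.0131
```

Call:
send_rows(
  series=[-1, -0.1, 0, 0, 0, 0, 0.05, -1.4, -0.15, 0, 0, 0, 0, 0.05, -1.4, -0.15, 0, 0, 0, 0, 0.05, -1.4, -0.15, 0, 0, 0, 0, 0.05],
)

```text
clock: 10.95
tcp_pos: [0.5737, -0.1435, 0.2273]
orientation: [-0.001, 0.66, 0.751, -0.0]
wrist_force: [-0.4, 0.4, -0.4]
finger_gap: 0.0133
```

Run:
```python
from look import *
s,i,im,r=look("w6",["lip_a"])
M=rot(s["orientation"]); t=s["tcp_pos"]
print("R",M.as_matrix().round(4),"tip",t+M.apply([0,0,.0792]),"pred tip px",proj("wrist",t+M.apply([0,0,.0792]),i),"gap px",proj("wrist",[.5763,-.144,.09],i), "to gap",M.inv().apply(np.array([.5763,-.144,t[2]])-t)*100)
print(s["wrist_force"])
cv2.imwrite("pics/w6c.png",cv2.resize(im[80:280,230:410],None,fx=3,fy=3,interpolation=cv2.INTER_CUBIC))
```

```text
[ 0.5737 -0.1435  0.2273] yaw 97.42 10.95
lip_a 0.9 [321. 161.   9.  47.] minrect [array([327., 182.]), array([46.,  8.]), np.float64(90.0)]
lip_a 0.71 [252.  28. 139. 191.] minrect [array([320.5, 124.5]), array([189., 135.]), np.float64(90.0)]
lip_a 0.66 [291. 156.  32.  49.] minrect [array([304.5, 181.5]), array([47., 27.]), np.float64(90.0)]
R [[-1.292e-01  9.916e-01 -1.100e-03]
 [ 9.916e-01  1.292e-01  9.000e-04]
 [ 1.000e-03 -1.000e-03 -1.000e+00]] tip [ 0.5736642  -0.14344394  0.14810172] pred tip px [317.67221762 207.24409498] gap px [320.96588695 187.17295419] to gap [-0.08136894  0.2465598  -0.00031784]
[-0.43060052  0.41192845 -0.36306148]
```

View pics/w6c.png

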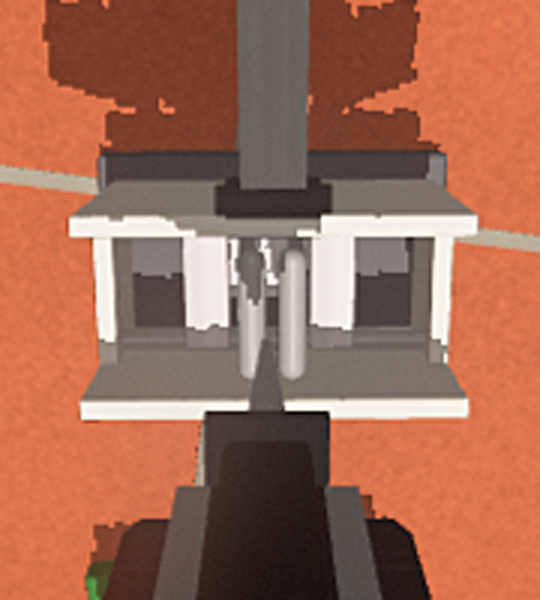

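Call:
send_rows(
  series=[-0.1, 0.2, 0.8, 0, 0, 0, 0.05, -0.1, 0.22, 2, 0, 0, 0, 0.05, -0.1, 0.22, 3.2, 0, 0, 0, 0.05, -0.1, 0.22, 4.2, 0, 0, 0, 0.05, -0.1, 0.22, 4.9, 0, 0, 0, 0.05, -0.1, 0.22, 5.4, 0, 0, 0, 0.05, -0.1, 0.22, 5.8, 0, 0, 0, 0.05, -0.1, 0.22, 6.1, 0, 0, 0, 0.05, -0.1, 0.22, 6.4, 0, 0, 0, 0.05, -0.1, 0.22, 6.4, 0, 0, 0, 0.05],
)

```text
clock: 11.88
tcp_pos: [0.5764, -0.1453, 0.1634]
orientation: [-0.0, 0.66, 0.751, -0.0]
wrist_force: [-0.5, -0.2, -1.4]
finger_gap: 0.013
```

Run:
```python
from look import *
s,i,im,r=look("w7",[])
print(s["wrist_force"],s["ft_torque"])
cv2.imwrite("pics/w7c.png",cv2.resize(im[80:280,230:410],None,fx=3,fy=3,interpolation=cv2.INTER_CUBIC))
```

```text
[ 0.5764 -0.1453  0.1634] yaw 97.37 11.8833
[-0.48667066 -0.16483861 -1.44342735] [0.03123581 0.04265168 0.05252427]
```

View pics/w7c.png

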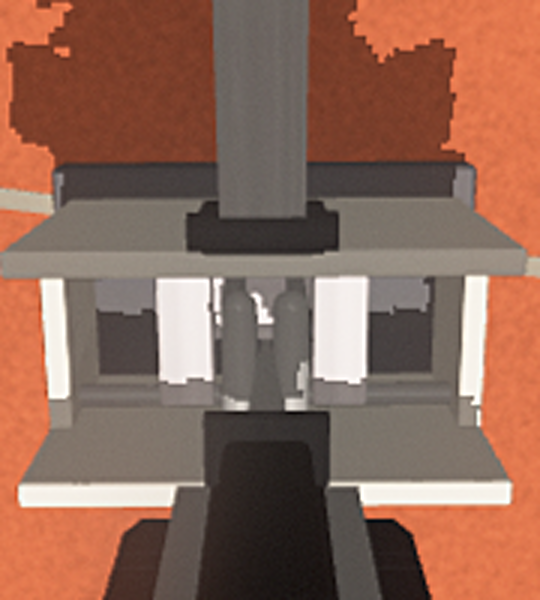

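Call:
send_rows(
  series=[0, 0, 0.15, 0, 0, 0, 0.05, 0, 0, 0.3, 0, 0, 0, 0.05, 0, 0, 0.45, 0, 0, 0, 0.05, 0, 0, 0.6, 0, 0, 0, 0.05, 0, 0, 0.75, 0, 0, 0, 0.05, 0, 0, 0.9, 0, 0, 0, 0.05, 0, 0, 1.05, 0, 0, 0, 0.05, 0, 0, 1.2, 0, 0, 0, 0.05, 0, 0, 1.3, 0, 0, 0, 0.05, 0, 0, 1.3, 0, 0, 0, 0.05],
)

```text
clock: 12.77
tcp_pos: [0.5766, -0.1454, 0.1509]
orientation: [0.0, 0.66, 0.751, 0.0]
wrist_force: [0.4, -0.4, -1.0]
finger_gap: 0.0136
```

Call:
send_rows(
  series=[0, 0, 0.06, 0, 0, 0, 0.05, 0, 0, 0.12, 0, 0, 0, 0.05, 0, 0, 0.18, 0, 0, 0, 0.05, 0, 0, 0.24, 0, 0, 0, 0.05, 0, 0, 0.3, 0, 0, 0, 0.05, 0, 0, 0.36, 0, 0, 0, 0.05, 0, 0, 0.42, 0, 0, 0, 0.05, 0, 0, 0.48, 0, 0, 0, 0.05],
)

```text
clock: 13.43
tcp_pos: [0.5766, -0.1454, 0.1462]
orientation: [0.0, 0.66, 0.751, 0.0]
wrist_force: [0.5, -0.6, 5.3]
finger_gap: 0.0133
```

Call:
send_rows(
  series=[0, 0, 0.04, 0, 0, 0, 0.05, 0, 0, 0.08, 0, 0, 0, 0.05, 0, 0, 0.12, 0, 0, 0, 0.05, 0, 0, 0.16, 0, 0, 0, 0.05, 0, 0, 0.2, 0, 0, 0, 0.05],
)

```text
clock: 13.85
tcp_pos: [0.5765, -0.1454, 0.1441]
orientation: [0.0, 0.66, 0.751, -0.0]
wrist_force: [-0.6, -0.5, 3.6]
finger_gap: 0.0132
```

Call:
send_rows(
  series=[0, 0, 0, 0, 0, 0, 0.05, 0, 0, 0, 0, 0, 0, 0.05],
)

```text
clock: 14.02
tcp_pos: [0.5764, -0.1454, 0.144]
orientation: [0.0, 0.66, 0.751, -0.0]
wrist_force: [0.2, -0.5, 3.4]
finger_gap: 0.0131
```

Call:
send_rows(
  series=[0, 0, 0.04, 0, 0, 0, 0.05, 0, 0, 0.08, 0, 0, 0, 0.05, 0, 0, 0.12, 0, 0, 0, 0.05, 0, 0, 0.16, 0, 0, 0, 0.05, 0, 0, 0.2, 0, 0, 0, 0.05, 0, 0, 0.24, 0, 0, 0, 0.05, 0, 0, 0.28, 0, 0, 0, 0.05],
)

```text
clock: 14.6
tcp_pos: [0.5765, -0.1454, 0.1413]
orientation: [0.0, 0.66, 0.751, 0.0]
wrist_force: [0.0, 1.1, 5.8]
finger_gap: 0.013
```

Call:
send_rows(
  series=[0, 0, 0.04, 0, 0, 0, 0.05, 0, 0, 0.08, 0, 0, 0, 0.05, 0, 0, 0.12, 0, 0, 0, 0.05],
)

```text
clock: 14.85
tcp_pos: [0.5766, -0.1454, 0.1402]
orientation: [0.0, 0.66, 0.751, 0.0]
wrist_force: [-0.2, 0.4, 6.2]
finger_gap: 0.0131
```

Call:
send_rows(
  series=[0, 0, 0.04, 0, 0, 0, 0.05, 0, 0, 0.08, 0, 0, 0, 0.05, 0, 0, 0.12, 0, 0, 0, 0.05],
)

```text
clock: 15.1
tcp_pos: [0.5766, -0.1454, 0.1391]
orientation: [0.0, 0.66, 0.751, 0.0]
wrist_force: [0.5, 0.1, 6.9]
finger_gap: 0.0132
```

Call:
send_rows(
  series=[0, 0, 0.02, 0, 0, 0, 0.05, 0, 0, 0.02, 0, 0, 0, 0.05],
)

```text
clock: 15.27
tcp_pos: [0.5766, -0.1454, 0.1388]
orientation: [0.0, 0.66, 0.751, 0.0]
wrist_force: [-0.5, 0.4, 5.7]
finger_gap: 0.0135
```

Run:
```python
from look import *
s,i,im,r=look("w8",["hasp_bar"])
print(s["wrist_force"],s["finger_gap"])
a=cv2.resize(im[60:260,230:410],None,fx=3,fy=2.9,interpolation=cv2.INTER_CUBIC)
cv2.imwrite("pics/w8c.png",a)
sc=read_camera("scene"); cv2.imwrite("pics/s8.png",cv2.resize(sc[90:290,220:440],None,fx=3,fy=2.9,interpolation=cv2.INTER_CUBIC))
```

```text
[ 0.5766 -0.1454  0.1388] yaw 97.37 15.2667
hasp_bar 0.87 [283.   0.  63. 162.] minrect [array([314.5,  79.5]), array([159.,  63.]), np.float64(90.0)]
[-0.45118782  0.37717659  5.67135218] 0.013538382468410902
```

View pics/w8c.png

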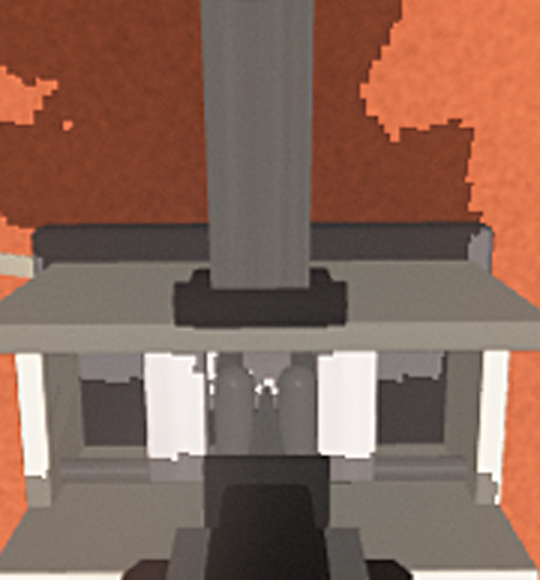

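View pics/s8.png

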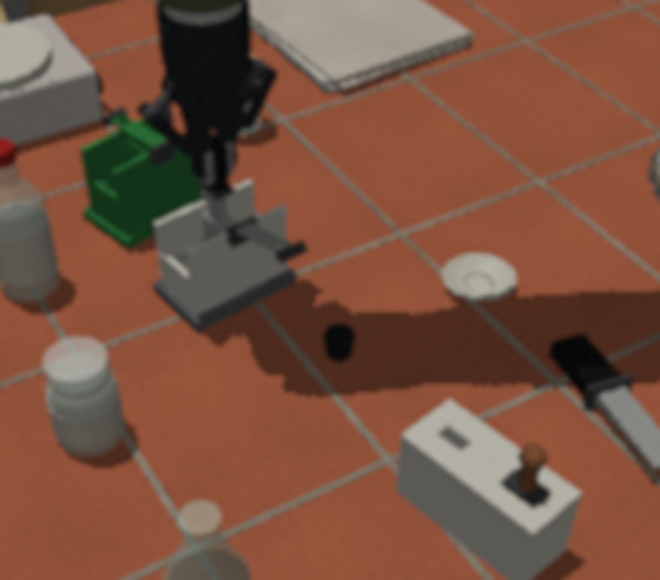

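Run:
```python
from look import *
for tag,l,r in [("w3",(244+339.5/5,107+380/5),(244+406/5,107+380/5)),("w8",(230+235/3,60+400/2.9),(230+297/3,60+400/2.9)),("w7",(230+239/3,80+330/3),(230+291/3,80+330/3))]:
    s,i,im,_=pickle.load(open(tag+".pkl","rb"))
    print(tag,"spacing-8mm",np.linalg.norm(onz("wrist",l,.09,i)-onz("wrist",r,.09,i))*1000-8)
    row=int(l[1]); a,b=int(l[0])-10,int(r[0])+12; print(a,im[row-3:row+4,a:b].mean((0,2)).astype(int).tolist())
s=get_state(); print(s["wrist_force"],s["clock"])
```

```text
w3 spacing-8mm 3.4550810707664628
301 [114, 113, 114, 113, 114, 113, 111, 154, 172, 181, 202, 202, 189, 180, 161, 115, 110, 113, 114, 103, 140, 168, 181, 193, 205, 194, 182, 166, 123, 110, 113, 114, 113, 112, 112, 113]
w8 spacing-8mm 4.012158330847804
298 [130, 104, 165, 121, 100, 106, 107, 109, 110, 111, 112, 111, 109, 109, 107, 102, 97, 142, 137, 100, 89, 87, 109, 156, 123, 98, 102, 104, 106, 107, 109, 109, 110, 110, 107, 106, 100, 75, 226, 241, 236, 235, 236]
w7 spacing-8mm 3.2915135432962828
299 [245, 155, 102, 133, 127, 103, 100, 105, 106, 108, 109, 110, 108, 106, 105, 100, 93, 132, 139, 139, 141, 128, 100, 98, 103, 105, 106, 106, 109, 107, 106, 105, 103, 95, 64, 133, 238, 238, 235, 235]
[-0.94606602 -0.06856953  5.50824895] 15.4167
```

```bash
python3 -c "
from workcell import *
print(hand_in()); s=get_state(); print(s['clock'],s['wrist_force'],s['finger_gap'])"
```

```text
the job is handed in; nothing more can be done
None
the job is handed in; nothing more can be done
```

The hasp is swung fully over and stays open. The taper blade is held upright between the plates of the white cell at a snug depth, and the job was handed in at about 15.4 s of the 58 s allowed.

- **Hasp:** I gripped the crossbar, carried it past upright to about 2.5 rad and let go. The later pictures show it lying back on the +y side, clear of the gap.
- **Blade:** I took the small black-handled taper from the rack, not the larger black one or the pink one on the bench. I carried it over the open hasp and lowered it slowly between the lips.
- **Drag:** The last reading while still pressing was 6.9 N, or roughly 8 N allowing for a free-air reading of about -1 N. It faded to 5.5 N once stopped. Grip opening was steady at about 13 mm at a 70 N grip setting.
- **Pushback:** I did not measure this directly, and the two estimates are only rough.
  - From the pictures, the gap between the lips opened from about 3.4 to 4.0 mm, so about 0.6 mm.
  - From the depth, about 28 mm in, it comes to 0.5 to 1.4 mm.
  - Both fall within the 0.3 to 2.5 mm counted as snug. My earlier measure of the resting gap, 4.3 mm, disagrees with the 3.4 mm used here.
- **One odd reading:** Early in the insertion a single force reading of 5.3 N came before a drop to 3.5 N. I took it for noise or first sticking.
- **Surroundings:** The last scene picture shows the rack and spatula in place, and the bystanders in view undisturbed.

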